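# Snap the stem-grid cover home on a flower bowl with a hand press

### The job

Take the hand press by its wooden handle out of its holder, press it squarely on the yellow pad of the green stem-grid cover until the cover clicks fully home in the bowl's four clips, and keep leaning on it with about 18 N for a full second to bed it. Never push harder than 28 N, touch the cover with the press only, leave the other things where they are, and hang the press upright in its holder again and let go.

Things in the scene. Friction and masses are not known exactly. Their poses are not given: they have to be found in the camera images.
- press_grip (a point): Hand press, upright in its holder. This point: centre of its round wooden handle, on the tool's axis, z up. Handle 26 mm across, from 28 mm below to 28 mm above this point; under it a steel flange 58 mm across, 6 mm thick.
- press: The same hand press, about 0.26 kg (0.2 to 0.33). Origin: centre of the flange's underside, 34 mm below press_grip; z up the handle. Below it hangs a screw stem with a round rubber foot 34 mm across. The foot's flat face is 33 to 51 mm below this origin: the screw is set differently each time and stays so during the job; hidden in the holder, so the touch must be felt.
- holder: Fixed holder for the press: plywood plate 100 x 100 x 6 mm with an upright aluminium tube, outside 60 mm, inside 44 mm across. Origin: centre of its underside, on the tube's axis. The tube's rim is 60 mm above the origin; the press hangs by its flange on the rim, the foot inside the tube, so that press_grip is then 94 mm above the origin.
- bowl: Fixed white ceramic flower bowl, 144 mm across; its flat dark collar lies 62 mm above the origin. Origin: centre of its underside, on its axis. Four white spring clips (16 mm wide, up to 11 mm above the collar) stand around the cover at 90 degrees; they yield outwards as the cover's rib is pushed down past their noses, then snap in over it.
- cover_top (a point): Centre of the top face of the yellow pad (40 mm across, 5 mm tall) in the middle of the green round stem-grid cover, which is 93 mm across, 8.5 mm thick; z up. At the start the cover lies level and loose on the clips' noses, this point about 83 mm above the bowl's origin; fully home on the collar it is 75.5 mm above it.
- cover: The same cover, about 90 g. Origin: centre of its underside, 13.5 mm below cover_top. Pushed down, its resistance rises to some 8 to 14 N after about 2 mm, falls again and is gone after about 4 mm: the cover then jumps home on the collar by itself, away from the tool, about 7.5 mm below its start. There the push rises steeply, some 8 N per mm.
- scissors: Loose florist's scissors lying flat with yellow loops, 160 mm long, 80 mm wide, 10 mm high; origin near the pivot. Bystander.
- tape: Loose green reel of tape lying flat, 60 mm across, 24 mm high; origin at the centre of its underside. Bystander.
- pot: Loose filled terracotta pot, 88 mm across, 75 mm high; origin at the centre of its underside. Bystander.
- jar: Loose amber glass jar with steel lid, 60 mm across, 85 mm high; origin at the centre of its underside. Bystander.
Things that resemble listed ones, but are neither listed nor needed, are in the scene too. Of the things like the press, leave any that is red; of the rest the smaller one is meant.

How it is judged:
By the outcome, as a careful person would: the job done as asked, in the order asked, and still so for the second after the job is handed in, with the robot touching nothing.
It also fails if it takes over 72 s, if anything falls off the work surface, if the arm or the gripper's body presses on something with over 40 N, if the wrist force passes 120 N, or if a joint passes its speed limit or range.

### The arm

A 6-joint arm with a two-finger parallel gripper is mounted at the origin on the work surface. World frame = base frame: x ahead of the robot, y to its left, z up, the work surface at z = 0. Lengths are in mm, angles in rad, forces in N, time in s.
With the tool pointing down it reaches from about 275 to 1000 mm from the base axis. Payload 8.4 kg.
Tool frame: the origin (TCP) lies at the very end of the fingers, on their centre line; the grasp point (between the pads) lies 19 mm behind it; z points along the fingers, y is the direction in which the jaws open and shut (so a half turn about z gives the same grasp; the last joint's range is limited). The gripper opens to 85 mm and grips with 20 to 120 N. Pads are 22 mm wide; open, the fingers measure 114 mm over their backs; the gripper's body (76 mm by 85 mm) begins 54 mm behind the grasp point. The pads swing forward as they close: fully open they stand 13 mm farther back than shut.
Start: joints at [1.343, 0.353, 1.633, -0, 1.155, -0.002], TCP at [139.927, 609.137, 231.281] pointing down, gripper open.
Joint ranges: [-2.63, 2.63], [-0.92, 2.1], [0.06, 2.66], [-1.3, 4.44], [0, 2.69], [-3.02, 3.02]. Speed limits (rad/s): [2.22, 2.22, 2.79, 3.14, 3.14, 3.14].

### API

Orientations are given as [roll, pitch, yaw] about the fixed x, y, z axes, in that order (R = Rz(yaw) Ry(pitch) Rx(roll)).
In Python, from rig import r gives the robot as it stands.
- The arm moves only by the tool jog_arm, never from a script. Its argument "moves" is a list of rows, each an object with "grip": the gripper command: -1 is fully open, 1 is shut, values between are in proportion; "translation": the shift along the tool's x, y, z in m, a list of three; "twist": the turn, a rotation vector about the tool's x, y, z in rad, a list of three. In form: [{"grip": grip, "translation": [dx, dy, dz], "twist": [ax, ay, az]}, ...]. A call has 1 to 10 rows; each row shifts and turns the commanded pose from where the row before left it, along the tool's axes as they then stand; what a row does not reach is not made up. A row lasts 1/12 s, in which the tool goes at most 41.7 mm and 7.16 degrees, less where a joint would pass 70% of its speed; a pose out of reach is approached as far as the arm can. A call with a gripper value outside its range is refused whole. The fingers move at their own pace and stop on an object; "squeeze" is the grip in N (left out, the last holds). Time passes only in rows, so rows that do not move let the fingers close. It gives the time, the measured TCP pose, the force and the opening at its end, in the units of the state.
- r.sense(): the state, without advancing time (a new reading comes with each control period).
- r.grab_frame(name): name is "scene" or "side" or "wrist"; returns (picture, depth): 384x512x3 uint8, red, green, blue; 384x512 float32, mm along the optical axis (not along the pixel's ray), 0 where there is no reading.
- r.calibration(name): a dict with "fx", "fy", "cx", "cy" (pixels), "R" (3x3) and "t" (3): a world point X has camera coordinates R X + t. Camera axes: x right, y down, z forward; pixel columns grow to the right and rows downward; lengths in mm; the calibration is good to about 2 mm. A picture is of the moment at which its call begins: read the wrist's pose just before it. calibration takes no time and is no camera call; for the wrist camera it gives the pose at the moment of the call.
- r.sign_off(): hands the job in, once; it reports no verdict.
The state is a dict: "clock": time; "qpos": joint angles; "qvel": joint speeds; "joint_efforts": joint torques, N m; "eef_pos": TCP position; "tcp_rot": TCP orientation; "contact_force": force on the tool from outside, world axes, zero at the start; "wrist_torque": the same for the moment, N m; "opening": opening from 0.0 (shut) to 1.0 (fully open).
Only numpy, scipy, OpenCV 4.12 (cv2) and the standard library are available. Lean on these libraries where they do the work, as an engineer would, in place of code of your own. Each camera call takes 0.05 s, during which the arm holds its last target.

## Working session

There is one attempt and no reset: what is moved stays moved. The work goes in short steps, Python scripts to look and compute and a tool call to move; the robot and the scene stay as the last step left them, time stands still between calls to the robot, and variables do not carry over. Pictures are saved under pics/ and viewed, and the job is handed in when it is done.

Besides the shell and the picture viewer there is one more tool, called after "Emit:" as name(argument=value, ...) on one line, values as JSON. jog_arm: Moves the arm, as the interface text tells. Its arguments: {"type":"object","properties":{"moves":{"type":"array"},"squeeze":{"type":"number"}},"required":["moves"]}

```bash
ls; mkdir -p pics; python3 - <<'E'
from rig import r
import cv2,numpy as np
print(r.sense())
for n in ["scene","side","wrist"]:
    c=r.calibration(n); im,d=r.grab_frame(n)
    cv2.imwrite(f"pics/{n}0.png",im[:,:,::-1]); np.savez(f"{n}0.npz",im=im,d=d,**c)
    print(n,c)
E
```

```text
pics
{'clock': 0.0, 'qpos': array([ 1.34258234e+00,  3.53686174e-01,  1.63415215e+00,  2.31384292e-05,
        1.15519582e+00, -2.39050036e-03]), 'qvel': array([ 0.00048241, -0.00213297, -0.00069177, -0.00021273,  0.00133422,
        0.0002439 ]), 'joint_efforts': array([ 2.10513746e-03, -6.05243683e+01, -3.42061722e+01,  1.42768804e-04,
        9.42763902e-03, -1.89145629e-05]), 'eef_pos': array([139.81989355, 608.65898993, 230.5302253 ]), 'tcp_rot': array([-3.14015122e+00, -2.46010752e-05,  2.91575980e+00]), 'contact_force': array([-0.25166871, -0.25728705,  0.43126597]), 'wrist_torque': array([ 0.01181891, -0.02993989, -0.00381908]), 'opening': 1.0025092966459885}
scene {'fx': 454.59120668842877, 'fy': 454.59120668842877, 'cx': 261.43035651164286, 'cy': 191.0720154354963, 'R': array([[ 0.52917651,  0.84847958, -0.00739118],
       [ 0.71162199, -0.44853223, -0.54075223],
       [-0.4621324 ,  0.28089366, -0.84114945]]), 't': array([-269.02042809, -339.07020986, 1289.65781359])}
side {'fx': 381.8752267434674, 'fy': 381.8752267434674, 'cx': 254.93245816269612, 'cy': 192.40093408049347, 'R': array([[ 0.75271013, -0.65824255, -0.01200852],
       [-0.50395181, -0.56434764, -0.65386873],
       [ 0.42362724,  0.49822533, -0.75651271]]), 't': array([-380.29051346,  339.50520633,  555.54740209])}
wrist {'fx': 285.0033698001114, 'fy': 285.0033698001114, 'cx': 255.47453067581696, 'cy': 189.33690065395942, 'R': array([[ 0.22403152,  0.97457971, -0.00206675],
       [ 0.94017435, -0.2155631 ,  0.26382709],
       [ 0.25667501, -0.06104869, -0.96456778]]), 't': array([-624.44441314,  -33.9821588 ,  379.58357618])}
```

View pics/scene0.png

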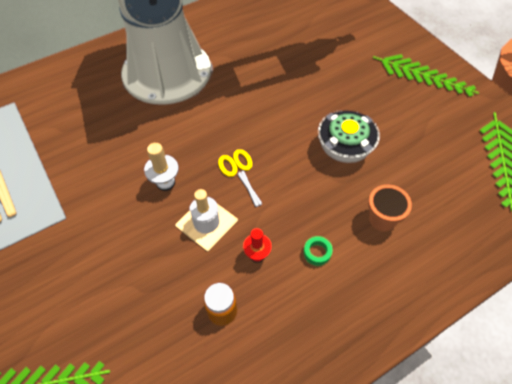

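View pics/side0.png

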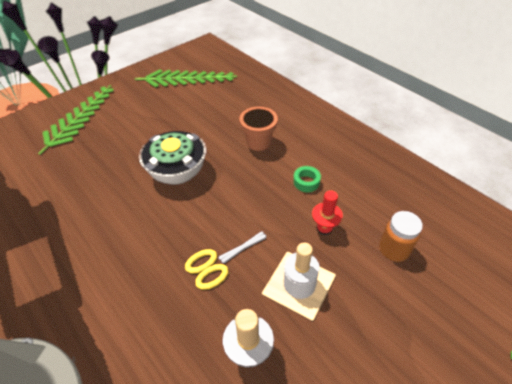

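View pics/wrist0.png

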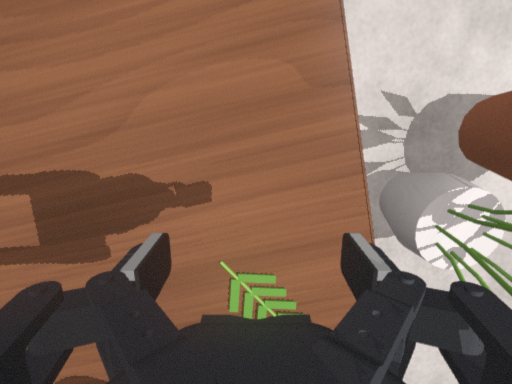

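The scene view shows the press in its holder at about (202,213) on the plywood plate, a larger decoy at (160,170), a red one at (257,245), and the bowl with its yellow pad at (350,127). The side view shows the press at about (303,270) and the pad at (171,145). Next I'll measure them.

```bash
cat > h.py <<'E'
import numpy as np,cv2
def load(n): return dict(np.load(n))
def ray(c,u,v):
    d=c['R'].T@np.array([(u-c['cx'])/c['fx'],(v-c['cy'])/c['fy'],1.]); return -c['R'].T@c['t'],d
def plane(c,u,v,z):
    o,d=ray(c,u,v); return o+d*(z-o[2])/d[2]
def two(c1,p1,c2,p2):
    o1,d1=ray(c1,*p1);o2,d2=ray(c2,*p2);d1=d1/np.linalg.norm(d1);d2=d2/np.linalg.norm(d2)
    s=np.linalg.lstsq(np.c_[d1,-d2],o2-o1,rcond=None)[0]
    a=o1+s[0]*d1;b=o2+s[1]*d2; return (a+b)/2,np.linalg.norm(a-b)
def cloud(c):
    v,u=np.mgrid[0:384,0:512]; z=c['d']; P=np.stack([(u-c['cx'])/c['fx']*z,(v-c['cy'])/c['fy']*z,z],-1)
    return (P-c['t'])@c['R']
def proj(c,X):
    p=c['R']@X+c['t']; return np.array([c['fx']*p[0]/p[2]+c['cx'],c['fy']*p[1]/p[2]+c['cy']])
E
python3 - <<'E'
from h import *
np.set_printoptions(precision=1,suppress=True)
S=load('scene0.npz');D=load('side0.npz')
for n,c,boxes in(("scene",S,[(165,175,250,260),(310,100,390,170)]),("side",D,[(255,235,345,325),(130,125,215,190)])):
    for i,(a,b,e,f) in enumerate(boxes):
        cv2.imwrite(f'pics/crop_{n}{i}.png',cv2.resize(c['im'][b:f,a:e,::-1],None,fx=6,fy=6,interpolation=cv2.INTER_NEAREST))
P={n:cloud(c) for n,c in(("s",S),("d",D))}
for n,c,b in(("s",S,(310,100,390,170)),("d",D,(130,125,215,190))):
    hsv=cv2.cvtColor(c['im'],cv2.COLOR_RGB2HSV); m=cv2.inRange(hsv,(24,150,150),(34,255,255)); k=np.zeros_like(m);k[b[1]:b[3],b[0]:b[2]]=1;m=m*k
    v,u=np.nonzero(m); Q=P[n][v,u]; top=Q[Q[:,2]>np.percentile(Q[:,2],50)-2]
    print(n,'pad',len(u),u.mean(),v.mean(),np.median(Q,0), 'plane',plane(c,u.mean(),v.mean(),np.median(Q[:,2])))
    m2=cv2.inRange(hsv,(40,60,60),(90,255,255))*k; v,u=np.nonzero(m2);Q=P[n][v,u];print(' green',np.median(Q,0),Q.min(0),Q.max(0))
for n,c,b in(("s",S,(185,180,225,240)),("d",D,(280,235,325,300))):
    Q=P[n][b[1]:b[3],b[0]:b[2]].reshape(-1,3); 
    for lo,hi in((110,128),(60,72),(3,10)):
        q=Q[(Q[:,2]>lo)&(Q[:,2]<hi)];print(n,lo,len(q),q.mean(0),(q.min(0)+q.max(0))/2,np.ptp(q,axis=0))
    print(np.histogram(Q[:,2],bins=range(-5,135,10)))
E
```

```text
s pad 199 349.5577889447236 126.35175879396985 [488.4 256.3  83.7] plane [488.6 256.5  83.7]
 green [497.1 248.8  78.5] [432.6 210.5  60. ] [533.7 312.   82.8]
d pad 24 171.91666666666666 148.29166666666666 [481.6 241.3  80.7] plane [483.3 244.6  80.7]
 green [479.9 244.5  76.8] [ 222.  -335.5   58.8] [540.4 316.5 637.7]
s 110 140 [ 497.1 -137.4  120.9] [ 495.3 -136.3  118.4] [23.8 25.6 16.7]
s 60 372 [ 501.5 -139.1   66.9] [ 494.7 -136.8   65.9] [57.5 57.3 11.8]
s 3 668 [ 489.8 -137.5    6.7] [ 457.7 -121.     6.5] [182.2 146.6   7. ]
(array([906, 567,  67,  51,  62,  69,  90, 332,  27,  35,  29,  35, 111]), array([ -5,   5,  15,  25,  35,  45,  55,  65,  75,  85,  95, 105, 115,
       125]))
d 110 212 [ 489.1 -137.3  119.6] [ 490.8 -136.1  117.1] [23.5 24.8 13.7]
d 60 576 [ 485.6 -140.3   65.2] [ 491.4 -135.7   66.1] [58.8 57.2 11.6]
d 3 591 [ 495.8 -142.4    5.5] [ 496.2 -129.3    6.5] [102.2 110.3   6.9]
(array([1081,  418,   85,   88,   96,   90,  318,  357,   44,   53,   52,
         51,  187]), array([ -5,   5,  15,  25,  35,  45,  55,  65,  75,  85,  95, 105, 115,
       125]))
```

```bash
cd pics; python3 -c "
import cv2,numpy as np
a=[cv2.resize(cv2.imread(f'crop_{n}{i}.png'),(390,295)) for i in (0,1) for n in ('scene','side')]
cv2.imwrite('crops.png',np.vstack([np.hstack(a[:2]),np.hstack(a[2:])]))"
```

```text
(no output)
```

View pics/crops.png

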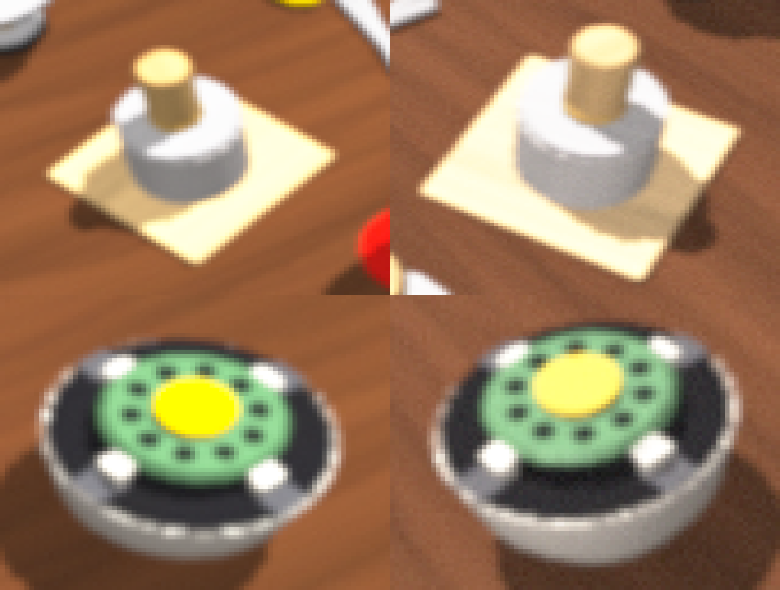

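The crops show the press seated in the holder with its flange on the rim, and the cover lying level on its noses. I'll work out all the positions and where to put the wrist camera for a closer look.

```bash
python3 - <<'E'
from h import *
from scipy.spatial.transform import Rotation as Ro
np.set_printoptions(precision=1,suppress=True)
S=load('scene0.npz');D=load('side0.npz');W=load('wrist0.npz')
Rt=Ro.from_euler('xyz',[-3.14015,0,2.91576]).as_matrix();p=np.array([139.8,608.7,230.5])
C=-W['R'].T@W['t'];print('cam in tool',Rt.T@(C-p),'cam axes in tool\n',(W['R']@Rt))
P=cloud(S)
for n,(u,v) in dict(decoy=(155,150),decoyfl=(165,170),red=(257,236),redfl=(256,249),scis=(243,175),tape=(318,240),pot=(389,195),jar=(219,297)).items(): print(n,P[v,u])
# pad via dual masks
pts=[]
for c,b,lo in((S,(310,100,390,170),(24,150,150)),(D,(130,125,215,190),(20,90,150))):
    hsv=cv2.cvtColor(c['im'],cv2.COLOR_RGB2HSV);m=cv2.inRange(hsv,lo,(34,255,255));k=np.zeros_like(m);k[b[1]:b[3],b[0]:b[2]]=1;m*=k
    v,u=np.nonzero(m);(cx,cy),ax,an=cv2.fitEllipse(np.c_[u,v].astype(np.float32)[cv2.convexHull(np.c_[u,v].astype(np.int32),returnPoints=False)[:,0]]);print(len(u),u.mean(),v.mean(),cx,cy,ax)
    pts.append((u.mean(),v.mean()))
print('pad two',two(S,pts[0],D,pts[1]),[plane(c,*q,83) for c,q in zip((S,D),pts)])
# handle top discs: crop coords scaled
hs=(165+164/390*85,175+66/295*85);hd=(255+604/390*90-90,235+46/295*90)
print(hs,hd,two(S,hs,D,hd),plane(S,*hs,122),plane(D,*hd,122))
E
```

```text
cam in tool [  67.2    0.5 -143.3] cam axes in tool
 [[-0.   1.   0. ]
 [-1.   0.  -0.3]
 [-0.3 -0.   1. ]]
decoy [ 351.7 -167.5  136.1]
decoyfl [ 364.  -162.7   73.9]
red [627.3 -83.4 105.4]
redfl [631.2 -89.   60. ]
scis [428.6  -1.9   9.4]
tape [668.7  42.8  23.9]
pot [680.8 214.5  75.5]
jar [ 689.6 -204.5   88.6]
199 349.5577889447236 126.35175879396985 349.5687561035156 126.21016693115234 (14.401202201843262, 17.0545711517334)
237 170.45991561181435 144.2405063291139 170.39137268066406 144.28988647460938 (14.855522155761719, 19.77610969543457)
pad two (array([487.6, 257.4,  81.6]), np.float64(0.942636283043991)) [array([488.2, 257. ,  83. ]), array([486.9, 255.2,  83. ])]
(200.74358974358975, 194.01694915254237) (304.38461538461536, 249.03389830508473) (array([ 492.2, -135. ,  120.2]), np.float64(2.2061448763309484)) [ 492.9 -134.3  122. ] [ 491.2 -136.9  122. ]
```

```bash
cat >> h.py <<'E'
def plan(x,y,z,yaw,n,yaw0=None,p0=None):
    "n equal rows from commanded pose p0,yaw0 -> tool-axis rows (mm, rad)"
    d=(np.array([x,y,z])-p0)/n; a=-(yaw-yaw0)/n
    for i in range(n):
        s=yaw0-a*i
        print([round(v,1) for v in (d[0]*np.cos(s)+d[1]*np.sin(s),d[0]*np.sin(s)-d[1]*np.cos(s),-d[2])],round(a,4))
E
python3 -c "
from h import *
plan(487,256,232,2.054,14,2.916,np.array([139.9,609.1,231.3]))"
```

```text
[np.float64(-29.8), np.float64(-19.0), np.float64(-0.0)] 0.0616
[np.float64(-30.9), np.float64(-17.2), np.float64(-0.0)] 0.0616
[np.float64(-31.9), np.float64(-15.2), np.float64(-0.0)] 0.0616
[np.float64(-32.8), np.float64(-13.2), np.float64(-0.0)] 0.0616
[np.float64(-33.5), np.float64(-11.2), np.float64(-0.0)] 0.0616
[np.float64(-34.2), np.float64(-9.1), np.float64(-0.0)] 0.0616
[np.float64(-34.7), np.float64(-7.0), np.float64(-0.0)] 0.0616
[np.float64(-35.0), np.float64(-4.8), np.float64(-0.0)] 0.0616
[np.float64(-35.3), np.float64(-2.7), np.float64(-0.0)] 0.0616
[np.float64(-35.4), np.float64(-0.5), np.float64(-0.0)] 0.0616
[np.float64(-35.3), np.float64(1.7), np.float64(-0.0)] 0.0616
[np.float64(-35.2), np.float64(3.8), np.float64(-0.0)] 0.0616
[np.float64(-34.9), np.float64(6.0), np.float64(-0.0)] 0.0616
[np.float64(-34.4), np.float64(8.1), np.float64(-0.0)] 0.0616
```

Emit:
jog_arm(moves=[{"grip": -1,"translation": [-0.03,-0.019,0],"twist": [0,0,0.0616]},{"grip": -1,"translation": [-0.031,-0.017,0],"twist": [0,0,0.0616]},{"grip": -1,"translation": [-0.032,-0.015,0],"twist": [0,0,0.0616]},{"grip": -1,"translation": [-0.033,-0.013,0],"twist": [0,0,0.0616]},{"grip": -1,"translation": [-0.0335,-0.011,0],"twist": [0,0,0.0616]},{"grip": -1,"translation": [-0.034,-0.009,0],"twist": [0,0,0.0616]},{"grip": -1,"translation": [-0.0345,-0.007,0],"twist": [0,0,0.0616]},{"grip": -1,"translation": [-0.035,-0.005,0],"twist": [0,0,0.0616]},{"grip": -1,"translation": [-0.035,-0.003,0],"twist": [0,0,0.0616]},{"grip": -1,"translation": [-0.035,-0.001,0],"twist": [0,0,0.0616]}])

```text
clock: 0.98
eef_pos: [388.0, 356.0, 231.2]
tcp_rot: [-3.142, 0.0, 2.297]
contact_force: [1.3, 1.0, 0.6]
opening: 1.005
```

Emit:
jog_arm(moves=[{"grip": -1,"translation": [-0.035,0.002,0],"twist": [0,0,0.0616]},{"grip": -1,"translation": [-0.035,0.004,0],"twist": [0,0,0.0616]},{"grip": -1,"translation": [-0.035,0.006,0],"twist": [0,0,0.0616]},{"grip": -1,"translation": [-0.035,0.008,0],"twist": [0,0,0.0616]},{"grip": -1,"translation": [0,0,0],"twist": [0,0,0]},{"grip": -1,"translation": [0,0,0],"twist": [0,0,0]},{"grip": -1,"translation": [0,0,0],"twist": [0,0,0]}])

```text
clock: 1.57
eef_pos: [486.3, 256.4, 231.0]
tcp_rot: [-3.141, -0.0, 2.053]
contact_force: [0.1, -0.0, -0.3]
opening: 0.999
```

```bash
cat > snap.py <<'E'
import sys,cv2,numpy as np
from rig import r
np.set_printoptions(precision=2,suppress=True)
s=r.sense();print(s['clock'],s['eef_pos'],s['tcp_rot'],s['contact_force'],s['opening'],s['qvel'])
for n in sys.argv[2:]:
    c=r.calibration(n);im,d=r.grab_frame(n);k=n+sys.argv[1]
    cv2.imwrite(f"pics/{k}.png",im[:,:,::-1]);np.savez(f"{k}.npz",im=im,d=d,eef=s['eef_pos'],rot=s['tcp_rot'],**c)
E
python3 snap.py 1 wrist
```

```text
1.5667 [486.29 256.43 230.99] [-3.14 -0.    2.05] [ 0.08 -0.05 -0.27] 0.9992026509702149 [ 0.03 -0.01  0.01 -0.   -0.    0.  ]
```

View pics/wrist1.png

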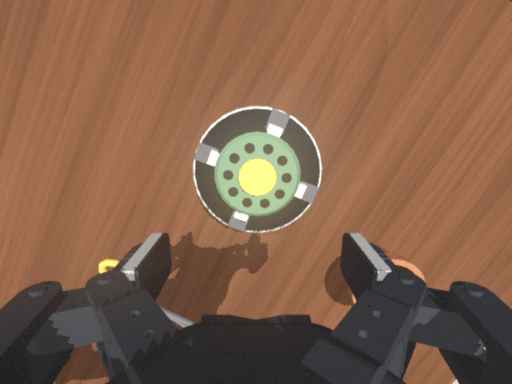

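The wrist view shows the bowl and cover at about (257,175), with the yellow pad well centred. I'll measure the pad and the bowl, then move on to the press.

```bash
python3 - <<'E'
from h import *
np.set_printoptions(precision=2,suppress=True)
W=load('wrist1.npz');P=cloud(W)
hsv=cv2.cvtColor(W['im'],cv2.COLOR_RGB2HSV)
for n,lo,hi,z in(('pad',(20,120,120),(34,255,255),83),('green',(40,40,40),(90,255,255),78)):
    m=cv2.inRange(hsv,lo,hi);m[240:]=0
    cs=max(cv2.findContours(m,0,2)[0],key=cv2.contourArea);e=cv2.fitEllipse(cv2.convexHull(cs));
    mm=np.zeros_like(m);cv2.drawContours(mm,[cs],-1,1,-1);print(n,e,'z',np.median(P[mm>0][:,2]),plane(W,*e[0],z))
    e0=cv2.minEnclosingCircle(cs);print(e0,e0[1]*2*np.median(W['d'][mm>0])/W['fx'])
E
python3 -c "
from h import *
plan(492,-135,231,1.302,14,2.053,np.array([486.3,256.4,231.5]))"
```

```text
[np.float64(-25.0), np.float64(-12.6), np.float64(0.0)] 0.0536
[np.float64(-25.6), np.float64(-11.2), np.float64(0.0)] 0.0536
[np.float64(-26.2), np.float64(-9.9), np.float64(0.0)] 0.0536
[np.float64(-26.7), np.float64(-8.4), np.float64(0.0)] 0.0536
[np.float64(-27.1), np.float64(-7.0), np.float64(0.0)] 0.0536
[np.float64(-27.4), np.float64(-5.5), np.float64(0.0)] 0.0536
[np.float64(-27.7), np.float64(-4.1), np.float64(0.0)] 0.0536
[np.float64(-27.8), np.float64(-2.6), np.float64(0.0)] 0.0536
[np.float64(-27.9), np.float64(-1.1), np.float64(0.0)] 0.0536
[np.float64(-28.0), np.float64(0.4), np.float64(0.0)] 0.0536
[np.float64(-27.9), np.float64(1.9), np.float64(0.0)] 0.0536
[np.float64(-27.8), np.float64(3.4), np.float64(0.0)] 0.0536
[np.float64(-27.5), np.float64(4.9), np.float64(0.0)] 0.0536
[np.float64(-27.2), np.float64(6.4), np.float64(0.0)] 0.0536Traceback (most recent call last):
  File "<stdin>", line 7, in <module>
cv2.error: OpenCV(4.12.0) /io/opencv/modules/imgproc/src/shapedescr.cpp:361: error: (-201:Incorrect size of input array) There should be at least 5 points to fit the ellipse in function 'fitEllipseNoDirect'
```

```bash
python3 - <<'E'
from h import *
np.set_printoptions(precision=2,suppress=True)
W=load('wrist1.npz');P=cloud(W);print(W['im'][177,257],W['im'][205,240])
hsv=cv2.cvtColor(W['im'],cv2.COLOR_RGB2HSV);print(hsv[177,257],hsv[205,240],hsv[190,290])
for n,lo,hi,z in(('pad',(20,120,120),(34,255,255),83),('green',(36,40,40),(90,255,255),78)):
    m=cv2.inRange(hsv,lo,hi);m[240:]=0
    cs=max(cv2.findContours(m,cv2.RETR_EXTERNAL,cv2.CHAIN_APPROX_NONE)[0],key=cv2.contourArea);h=cv2.convexHull(cs);e=cv2.fitEllipse(cs);
    mm=np.zeros_like(m);cv2.drawContours(mm,[cs],-1,1,-1);print(n,e,'z',np.median(P[mm>0][:,2]),plane(W,*e[0],z))
    e0=cv2.minEnclosingCircle(cs);print(e0,e0[1]*2*np.median(W['d'][mm>0])/W['fx'])
E
```

```text
[255 255 145] [175 204 163]
[ 30 110 255] [ 51  51 204] [ 52  52 206]Traceback (most recent call last):
  File "<stdin>", line 7, in <module>
cv2.error: OpenCV(4.12.0) /io/opencv/modules/imgproc/src/shapedescr.cpp:361: error: (-201:Incorrect size of input array) There should be at least 5 points to fit the ellipse in function 'fitEllipseNoDirect'
```

Emit:
jog_arm(moves=[{"grip": -1,"translation": [-0.025,-0.0125,0],"twist": [0,0,0.0536]},{"grip": -1,"translation": [-0.0255,-0.011,0],"twist": [0,0,0.0536]},{"grip": -1,"translation": [-0.026,-0.01,0],"twist": [0,0,0.0536]},{"grip": -1,"translation": [-0.0265,-0.0085,0],"twist": [0,0,0.0536]},{"grip": -1,"translation": [-0.027,-0.007,0],"twist": [0,0,0.0536]},{"grip": -1,"translation": [-0.0275,-0.0055,0],"twist": [0,0,0.0536]},{"grip": -1,"translation": [-0.0275,-0.004,0],"twist": [0,0,0.0536]},{"grip": -1,"translation": [-0.028,-0.0025,0],"twist": [0,0,0.0536]},{"grip": -1,"translation": [-0.028,-0.001,0],"twist": [0,0,0.0536]},{"grip": -1,"translation": [-0.028,0.0005,0],"twist": [0,0,0.0536]}])

```text
clock: 2.45
eef_pos: [490.7, -22.6, 231.4]
tcp_rot: [3.142, -0.0, 1.517]
contact_force: [0.6, 0.3, -0.9]
opening: 0.998
```

Emit:
jog_arm(moves=[{"grip": -1,"translation": [-0.028,0.002,0],"twist": [0,0,0.0536]},{"grip": -1,"translation": [-0.028,0.0035,0],"twist": [0,0,0.0536]},{"grip": -1,"translation": [-0.0275,0.005,0],"twist": [0,0,0.0536]},{"grip": -1,"translation": [-0.027,0.0065,0],"twist": [0,0,0.0536]},{"grip": -1,"translation": [0,0,0],"twist": [0,0,0]},{"grip": -1,"translation": [0,0,0],"twist": [0,0,0]},{"grip": -1,"translation": [0,0,0],"twist": [0,0,0]}])

```text
clock: 3.03
eef_pos: [493.2, -133.5, 231.2]
tcp_rot: [-3.141, -0.0, 1.305]
contact_force: [0.5, 0.5, -0.2]
opening: 1.001
```

```bash
python3 snap.py 2 wrist
```

```text
3.0333 [ 493.2  -133.5   231.16] [-3.14 -0.    1.3 ] [ 0.55  0.53 -0.25] 1.0009545626141862 [ 0.01 -0.    0.    0.   -0.   -0.  ]
```

View pics/wrist2.png

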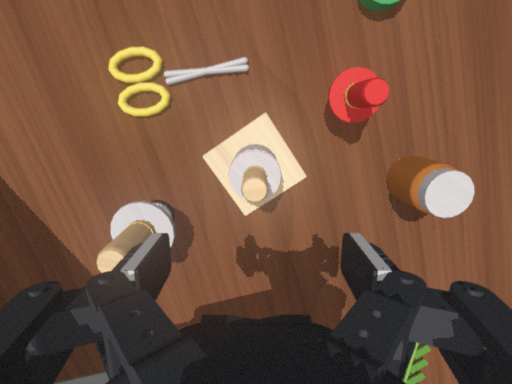

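The press is at about (254,180), its plate spanning (203..306,114..215). I'll measure the handle top and flange, and the pad from the earlier picture with a looser threshold.

```bash
python3 - <<'E'
from h import *
np.set_printoptions(precision=1,suppress=True)
W=load('wrist1.npz');P=cloud(W)
hsv=cv2.cvtColor(W['im'],cv2.COLOR_RGB2HSV)
def big(m): return max(cv2.findContours(m,cv2.RETR_EXTERNAL,cv2.CHAIN_APPROX_NONE)[0],key=cv2.contourArea)
for n,lo,hi,z in(('pad',(20,80,120),(36,255,255),83),('green',(38,35,40),(90,255,255),78)):
    m=cv2.inRange(hsv,lo,hi);m[240:]=0;m[:100]=0
    cs=big(m);e=cv2.fitEllipse(cs);mm=np.zeros_like(m);cv2.drawContours(mm,[cs],-1,1,-1)
    print(n,e,np.median(P[mm>0][:,2]),plane(W,*e[0],z),np.array(e[1])*np.median(W['d'][mm>0])/W['fx'])
W=load('wrist2.npz');P=cloud(W)
print(W['im'][178:202:3,254],P[178:202:3,254])
cv2.imwrite('pics/cw2.png',cv2.resize(W['im'][105:220,195:315,::-1],None,fx=5,fy=5,interpolation=cv2.INTER_NEAREST))
Q=P[110:220,200:310].reshape(-1,3)
for lo,hi in((118,126),(62,70),(3,9)):
    q=Q[(Q[:,2]>lo)&(Q[:,2]<hi)];c,rr=cv2.minEnclosingCircle(q[:,:2].astype(np.float32));print(lo,len(q),q.mean(0),(q.min(0)+q.max(0))/2,np.ptp(q,axis=0),c,rr, cv2.minAreaRect(q[:,:2].astype(np.float32)))
E
```

```text
pad ((256.8976135253906, 176.55955505371094), (37.12959671020508, 37.6892204284668), 75.05359649658203) 83.55440558472887 [486.6 258.3  83. ] [38.8 39.4]
green ((256.9185485839844, 173.27027893066406), (83.58576965332031, 85.39436340332031), 84.89000701904297) 78.78548970088247 [485.5 260.5  78. ] [87.9 89.9]
[[224 195 152]
 [251 222 177]
 [250 220 175]
 [247 217 172]
 [240 210 166]
 [239 209 165]
 [241 211 167]
 [244 214 170]] [[ 493.6 -124.6  122.3]
 [ 492.9 -127.   123.2]
 [ 492.1 -130.   122.2]
 [ 491.4 -132.4  123.6]
 [ 490.7 -135.1  123.4]
 [ 489.9 -138.1  122.7]
 [ 489.1 -140.8  122.8]
 [ 488.4 -143.5  123.3]]
118 571 [ 491.1 -134.3  122.1] [ 490.9 -135.   121.3] [25.1 25.   6.6] (491.0123291015625, -135.42807006835938) 12.948542594909668 ((490.5554504394531, -135.36581420898438), (25.119239807128906, 24.201648712158203), 75.61836242675781)
62 1281 [ 492.8 -129.1   66.6] [ 490.7 -135.2   66.1] [57.3 57.   6.8] (490.86700439453125, -135.25230407714844) 28.84092140197754 ((491.2085876464844, -134.67709350585938), (55.136375427246094, 56.802276611328125), 73.2846450805664)
3 3352 [ 493.6 -126.2    6.6] [ 492.5 -147.6    6. ] [127.4 148.7   5.9] (496.2262878417969, -149.45799255371094) 80.43639373779297 ((491.15185546875, -135.631591796875), (137.08978271484375, 136.44329833984375), 70.88395690917969)
```

View pics/cw2.png

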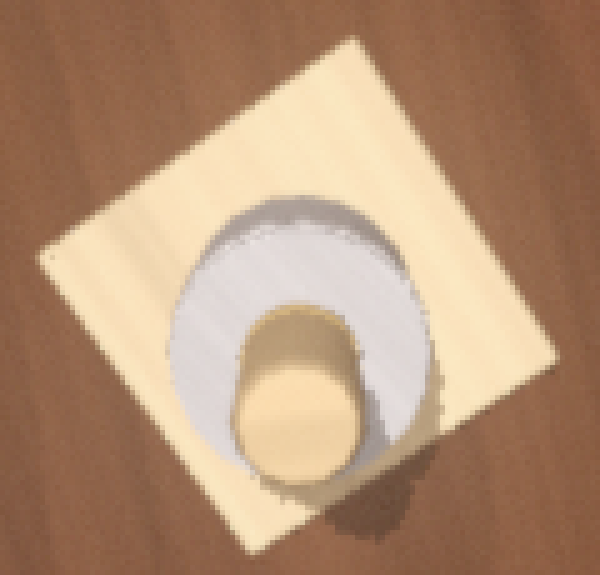

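Emit:
jog_arm(moves=[{"grip": -1,"translation": [-0.0023,-0.0015,0.02],"twist": [0,0,0]},{"grip": -1,"translation": [0,0,0.03],"twist": [0,0,0]},{"grip": -1,"translation": [0,0,0.03],"twist": [0,0,0]},{"grip": -1,"translation": [0,0,0.03],"twist": [0,0,0]},{"grip": -1,"translation": [0,0,0.025],"twist": [0,0,0]},{"grip": -1,"translation": [0,0,0.015],"twist": [0,0,0]},{"grip": -1,"translation": [0,0,0.006],"twist": [0,0,0]},{"grip": -1,"translation": [0,0,0],"twist": [0,0,0]},{"grip": -1,"translation": [0,0,0],"twist": [0,0,0]}])

```text
clock: 3.83
eef_pos: [491.7, -135.8, 75.8]
tcp_rot: [3.141, -0.0, 1.304]
contact_force: [-0.6, 1.1, 0.9]
opening: 1.0
```

```bash
python3 snap.py 3 wrist scene
```

```text
3.8333 [ 491.71 -135.8    75.77] [ 3.14 -0.    1.3 ] [-0.61  1.13  0.92] 0.9997988364832147 [-0.01 -0.02 -0.01  0.    0.   -0.  ]
```

View pics/wrist3.png

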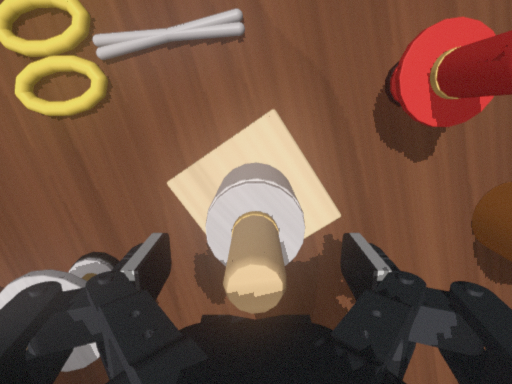

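The handle at about (255,275) is centred between the jaws, so I'll close.

Emit:
jog_arm(moves=[{"grip": 1,"translation": [0,0,0],"twist": [0,0,0]},{"grip": 1,"translation": [0,0,0],"twist": [0,0,0]},{"grip": 1,"translation": [0,0,0],"twist": [0,0,0]},{"grip": 1,"translation": [0,0,0],"twist": [0,0,0]},{"grip": 1,"translation": [0,0,0],"twist": [0,0,0]},{"grip": 1,"translation": [0,0,0],"twist": [0,0,0]},{"grip": 1,"translation": [0,0,0],"twist": [0,0,0]},{"grip": 1,"translation": [0,0,0],"twist": [0,0,0]},{"grip": 1,"translation": [0,0,0],"twist": [0,0,0]},{"grip": 1,"translation": [0,0,0],"twist": [0,0,0]}], squeeze=75)

```text
clock: 4.77
eef_pos: [491.4, -136.6, 75.7]
tcp_rot: [3.141, 0.0, 1.303]
contact_force: [-1.9, -0.6, 6.2]
opening: 0.287
```

```bash
python3 snap.py 4 wrist
```

```text
4.7667 [ 491.35 -136.58   75.73] [3.14 0.   1.3 ] [-1.89 -0.59  6.2 ] 0.28677944037008973 [ 0.  0. -0.  0.  0. -0.]
```

View pics/wrist4.png

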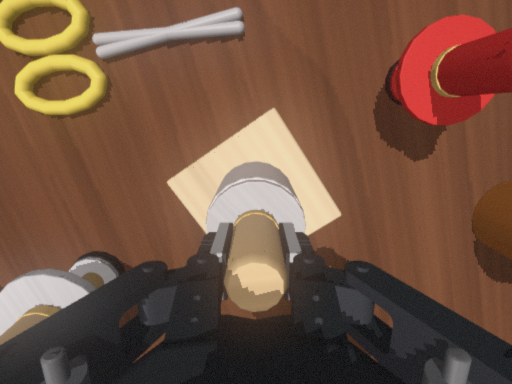

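Emit:
jog_arm(moves=[{"grip": 1,"translation": [0,0,-0.005],"twist": [0,0,0]},{"grip": 1,"translation": [0,0,-0.01],"twist": [0,0,0]},{"grip": 1,"translation": [0,0,-0.015],"twist": [0,0,0]},{"grip": 1,"translation": [0,0,-0.015],"twist": [0,0,0]},{"grip": 1,"translation": [0,0,-0.015],"twist": [0,0,0]},{"grip": 1,"translation": [0,0,-0.02],"twist": [0,0,0]},{"grip": 1,"translation": [0,0,-0.02],"twist": [0,0,0]},{"grip": 1,"translation": [0,0,-0.015],"twist": [0,0,0]},{"grip": 1,"translation": [0,0,0],"twist": [0,0,0]},{"grip": 1,"translation": [0,0,0],"twist": [0,0,0]}])

```text
clock: 5.65
eef_pos: [491.6, -136.6, 191.1]
tcp_rot: [3.14, 0.0, 1.303]
contact_force: [-0.3, 0.1, -3.0]
opening: 0.284
```

```bash
python3 snap.py 5 wrist side scene; cd pics; python3 -c "
import cv2,numpy as np
a=cv2.imread('side5.png')[150:340,180:400];b=cv2.imread('scene5.png')[110:300,100:320]
cv2.imwrite('l5.png',np.hstack([cv2.resize(x,(400,345)) for x in(a,b)]))"
```

```text
5.65 [ 491.59 -136.59  191.08] [3.14 0.   1.3 ] [-0.3   0.06 -2.99] 0.28432657597166966 [-0.    0.03  0.03 -0.   -0.01  0.  ]
```

View pics/l5.png

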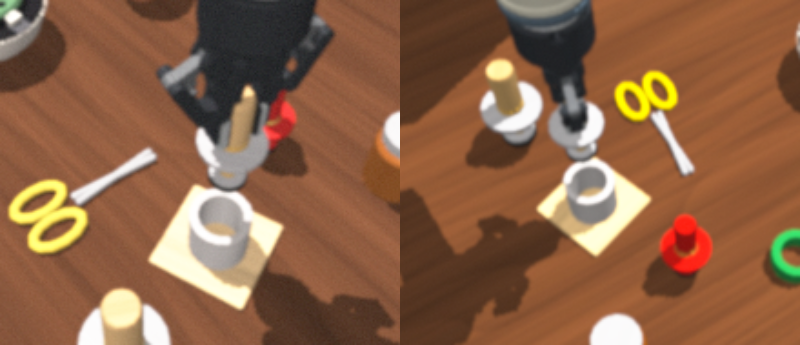

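View pics/wrist5.png

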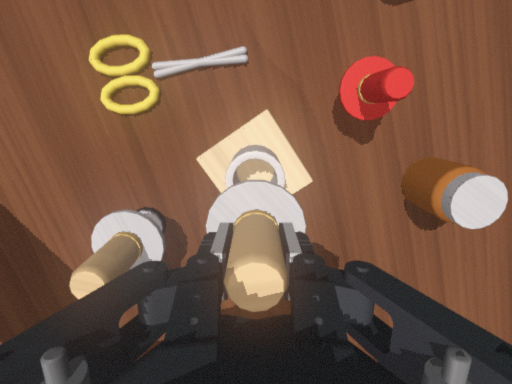

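The press is held and hangs upright, the foot is clear above the tube, and nothing else has moved. I'll work out the press axis in the tool frame with the same camera, and the pad-minus-press travel.

```bash
python3 - <<'E'
from h import *
from scipy.spatial.transform import Rotation as Ro
np.set_printoptions(precision=2,suppress=True)
for k in ('wrist2','wrist3','wrist4','wrist5'):
    W=load(k+'.npz');P=cloud(W);Rt=Ro.from_euler('xyz',W['rot']).as_matrix();T=(P-W['eef'])@Rt
    hsv=cv2.cvtColor(W['im'],cv2.COLOR_RGB2HSV);gray=(hsv[...,1]<40)&(hsv[...,2]>120)
    zf=(6.0+3) if k!='wrist2' else 165
    b=np.zeros(gray.shape,bool);b[(180 if k!='wrist2' else 100):290,200:312]=1
    m=b&gray&(abs(T[...,2]-zf)<6)
    q=T[m].astype(np.float32);h=cv2.convexHull(q[:,:2].copy());e=cv2.fitEllipse(h)
    # circle LSQ on hull points
    hh=h[:,0];A=np.c_[2*hh,np.ones(len(hh))];s=np.linalg.lstsq(A,(hh**2).sum(1),rcond=None)[0]
    print(k,len(q),'z med',np.median(q[:,2]),'circle',s[:2],np.sqrt(s[2]+s[0]**2+s[1]**2),'ext y',(q[:,1].min()+q[:,1].max())/2,np.ptp(q[:,1]))
# pad in tool frame at wrist1
W=load('wrist1.npz');Rt=Ro.from_euler('xyz',W['rot']).as_matrix();print('pad tool',(np.array([486.6,258.3,83.])-W['eef'])@Rt)
# foot in side & scene
for k in('side5','scene5'):
    c=load(k+'.npz');P=cloud(c);d=np.hypot(P[...,0]-491.5,P[...,1]+136);m=(d<35)&(P[...,2]>75)&(P[...,2]<185)
    q=P[m]
    for lo in range(110,186,6):
        w=q[(q[:,2]>=lo)&(q[:,2]<lo+6)]
        if len(w)>8:print(k,lo,len(w),(w.min(0)+w.max(0))/2,np.ptp(w,axis=0)[:2])
E
```

```text
wrist2 1287 z med 164.55586 circle [-1.74 -1.62] 28.800123879411125 ext y -1.6386137 57.20426
wrist3 4423 z med 9.167082 circle [ 0.8  -1.19] 28.760672704852496 ext y -1.0425558 57.11326
wrist4 3109 z med 9.14687 circle [ 1.96 -0.77] 28.59282072186075 ext y -0.6713934 57.212463
wrist5 3049 z med 9.167951 circle [ 1.82 -0.78] 28.39618168795887 ext y -0.73770523 57.244396
pad tool [  1.46   1.26 147.99]
side5 122 16 [ 484.53 -139.88  126.63] [19.55 23.72]
side5 128 72 [ 489.92 -137.29  131.  ] [29.83 29.8 ]
side5 134 119 [ 487.77 -137.76  136.69] [24.58 26.56]
side5 170 29 [ 482.37 -141.66  174.36] [38.27 44.67]
side5 176 518 [ 490.38 -136.83  179.05] [55.88 54.55]
side5 182 13 [ 484.62 -145.18  183.39] [12.5   7.56]
scene5 128 34 [ 500.81 -136.94  131.28] [17.91 31.36]
scene5 134 81 [ 498.16 -136.3   136.7 ] [20.98 31.19]
scene5 176 309 [ 494.07 -136.07  179.03] [56.33 57.45]
scene5 182 68 [ 498.84 -136.38  183.21] [43.25 53.49]
```

The side and scene clouds agree with the wrist: the press-to-pad travel is (-4.5, 393) mm. The foot bottom is at about z=125 and the pad top at 83. I'll carry the press over the pad to TCP (488.4,256.6).

```bash
python3 -c "
from h import *
plan(488.4,256.6,191,2.053,14,1.303,np.array([491.6,-136.6,191]))"|sed 's/np.float64//g'
```

```text
[(27.0), (-7.7), (-0.0)] -0.0536
[(27.4), (-6.2), (-0.0)] -0.0536
[(27.7), (-4.7), (-0.0)] -0.0536
[(27.9), (-3.2), (-0.0)] -0.0536
[(28.0), (-1.7), (-0.0)] -0.0536
[(28.1), (-0.2), (-0.0)] -0.0536
[(28.1), (1.3), (-0.0)] -0.0536
[(27.9), (2.8), (-0.0)] -0.0536
[(27.8), (4.3), (-0.0)] -0.0536
[(27.5), (5.8), (-0.0)] -0.0536
[(27.1), (7.2), (-0.0)] -0.0536
[(26.7), (8.7), (-0.0)] -0.0536
[(26.2), (10.1), (-0.0)] -0.0536
[(25.6), (11.5), (-0.0)] -0.0536
```

Emit:
jog_arm(moves=[{"grip": 1,"translation": [0.027,-0.0077,0],"twist": [0,0,-0.0536]},{"grip": 1,"translation": [0.0274,-0.0062,0],"twist": [0,0,-0.0536]},{"grip": 1,"translation": [0.0277,-0.0047,0],"twist": [0,0,-0.0536]},{"grip": 1,"translation": [0.028,-0.0032,0],"twist": [0,0,-0.0536]},{"grip": 1,"translation": [0.028,-0.0017,0],"twist": [0,0,-0.0536]},{"grip": 1,"translation": [0.028,0,0],"twist": [0,0,-0.0536]},{"grip": 1,"translation": [0.028,0.0013,0],"twist": [0,0,-0.0536]},{"grip": 1,"translation": [0.028,0.0028,0],"twist": [0,0,-0.0536]},{"grip": 1,"translation": [0.028,0.0043,0],"twist": [0,0,-0.0536]},{"grip": 1,"translation": [0.0275,0.0058,0],"twist": [0,0,-0.0536]}])

```text
clock: 6.63
eef_pos: [488.4, 145.8, 189.1]
tcp_rot: [-3.139, 0.0, 1.842]
contact_force: [0.7, -0.9, -2.2]
opening: 0.287
```

Emit:
jog_arm(moves=[{"grip": 1,"translation": [0.027,0.0072,0],"twist": [0,0,-0.0536]},{"grip": 1,"translation": [0.0267,0.0087,0],"twist": [0,0,-0.0536]},{"grip": 1,"translation": [0.026,0.01,0],"twist": [0,0,-0.0536]},{"grip": 1,"translation": [0.0255,0.0115,0],"twist": [0,0,-0.0536]},{"grip": 1,"translation": [0,0,0],"twist": [0,0,0]},{"grip": 1,"translation": [0,0,0],"twist": [0,0,0]},{"grip": 1,"translation": [0,0,0],"twist": [0,0,0]},{"grip": 1,"translation": [0,0,0],"twist": [0,0,0]}])

```text
clock: 7.3
eef_pos: [488.1, 255.3, 189.6]
tcp_rot: [-3.14, 0.0, 2.052]
contact_force: [0.3, -0.7, -2.1]
opening: 0.288
```

```bash
python3 snap.py 6 side scene; cd pics; python3 -c "
import cv2,numpy as np
a=cv2.imread('side6.png')[70:200,100:250];b=cv2.imread('scene6.png')[50:180,280:430]
cv2.imwrite('l6.png',np.hstack([cv2.resize(x,(400,346)) for x in(a,b)]))"
cd ..; python3 - <<'E'
from h import *
np.set_printoptions(precision=1,suppress=True)
for k in('side6','scene6'):
    c=load(k+'.npz');P=cloud(c);d=np.hypot(P[...,0]-487.6,P[...,1]-258);m=(d<35)&(P[...,2]>95)&(P[...,2]<185);q=P[m]
    for lo in range(116,186,4):
        w=q[(q[:,2]>=lo)&(q[:,2]<lo+4)]
        if len(w)>8:print(k,lo,len(w),(w.min(0)+w.max(0))/2,np.ptp(w,axis=0)[:2])
E
```

```text
7.3 [488.07 255.32 189.58] [-3.14  0.    2.05] [ 0.32 -0.68 -2.07] 0.2882613625725199 [-0.01 -0.01 -0.    0.    0.    0.  ]
side6 124 16 [484.  248.4 126. ] [26.7 16.2]
side6 128 32 [486.9 248.4 130. ] [31.7 20.1]
side6 132 87 [487.  254.9 133.9] [31.3 32.8]
side6 136 19 [487.8 251.6 138. ] [20. 23.]
side6 140 9 [485.4 253.4 141.7] [ 8.8 12. ]
side6 144 13 [487.  252.9 146.2] [11.6  9.1]
side6 148 11 [487.  252.  150.4] [12.4  7.9]
side6 152 9 [485.3 252.9 153.9] [9.8 7.7]
side6 172 26 [483.2 240.2 174.6] [46.7 25. ]
side6 176 250 [487.2 253.1 178. ] [56.5 54.9]
side6 180 41 [482.7 249.5 181.9] [48.2 44.2]
scene6 128 19 [491.1 252.7 130.2] [32.5 27.8]
scene6 132 45 [490.8 254.6 134.1] [33.8 35.2]
scene6 136 60 [491.6 254.6 137.8] [29.1 27.1]
scene6 140 9 [496.2 251.4 141.8] [16.2 11.7]
scene6 176 68 [490.6 253.3 178.1] [56.5 53.4]
scene6 180 178 [491.9 253.  182. ] [54.7 54.1]
```

View pics/l6.png

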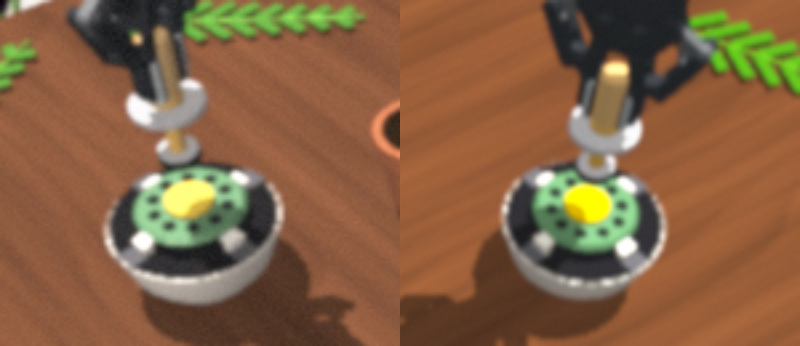

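The TCP stopped 1.3 mm short in y, and both outside views also suggest the foot is slightly short. I'll shift about 2 mm while descending to roughly 10 mm above the pad, then compare foot and pad at close range.

Emit:
jog_arm(moves=[{"grip": 1,"translation": [0.0015,0.0012,0.008],"twist": [0,0,0]},{"grip": 1,"translation": [0,0,0.01],"twist": [0,0,0]},{"grip": 1,"translation": [0,0,0.01],"twist": [0,0,0]},{"grip": 1,"translation": [0,0,0.005],"twist": [0,0,0]},{"grip": 1,"translation": [0,0,0],"twist": [0,0,0]},{"grip": 1,"translation": [0,0,0],"twist": [0,0,0]},{"grip": 1,"translation": [0,0,0],"twist": [0,0,0]}])

```text
clock: 7.98
eef_pos: [489.0, 258.4, 157.3]
tcp_rot: [3.142, -0.0, 2.053]
contact_force: [0.1, -0.4, -2.0]
opening: 0.286
```

```bash
python3 snap.py 7 side scene wrist; cd pics; python3 -c "
import cv2,numpy as np
a=cv2.imread('side7.png')[100:200,110:230];b=cv2.imread('scene7.png')[70:170,290:410]
cv2.imwrite('l7.png',np.hstack([cv2.resize(x,(400,333),interpolation=cv2.INTER_NEAREST) for x in(a,b)]))"

```

```text
7.9833 [489.02 258.42 157.35] [ 3.14 -0.    2.05] [ 0.1  -0.38 -2.  ] 0.28574880660644586 [ 0.   -0.01 -0.01  0.    0.   -0.  ]
```

View pics/l7.png

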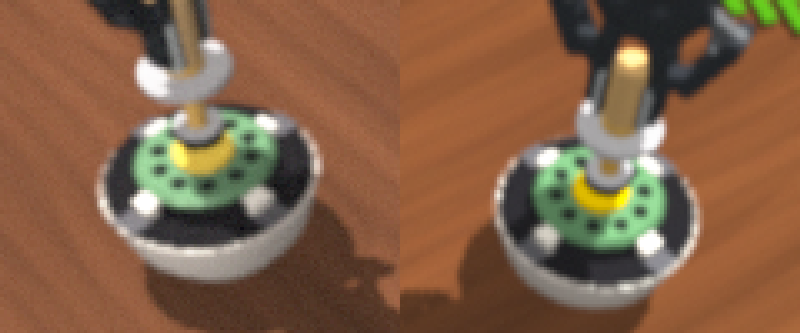

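View pics/wrist7.png

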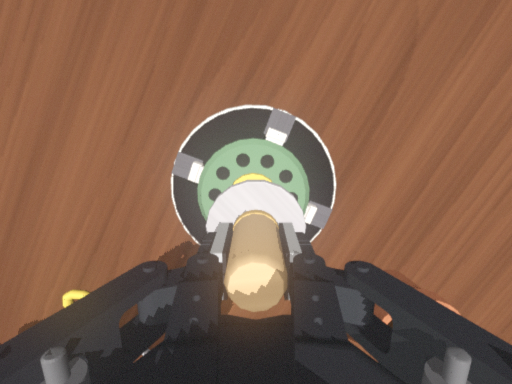

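```bash
python3 - <<'E'
from h import *
np.set_printoptions(precision=1,suppress=True,linewidth=160)
out=[]
for k,b in(('side7',(150,120,190,160)),('scene7',(330,100,370,140))):
    c=load(k+'.npz');P=cloud(c)
    x0,y0,x1,y1=b
    cv2.imwrite('pics/z_'+k+'.png',cv2.resize(c['im'][y0:y1,x0:x1,::-1],(400,400),interpolation=cv2.INTER_NEAREST))
    m=(P[...,2]>92)&(P[...,2]<112)&(np.hypot(P[...,0]-488,P[...,1]-258)<26)
    v,u=np.nonzero(m)
    print(k,'foot rows');
    for r_ in range(v.min(),v.max()+1):
        uu=u[v==r_]
        if len(uu):print(r_,uu.min(),uu.max(),(uu.min()+uu.max())/2, P[r_,uu,2].min(),P[r_,uu,2].max())
a=[cv2.imread(f'pics/z_{k}.png') for k in('side7','scene7')];cv2.imwrite('pics/z7.png',np.hstack(a))
E
```

```text
side7 foot rows
132 171 173 172.0 101.29475853006433 103.58421954431651
133 164 174 169.0 101.33313790694817 111.2641729360086
134 163 175 169.0 102.07854443685488 107.79669722505655
135 162 176 169.0 98.23823910092189 111.06295609510065
136 162 176 169.0 101.687312419588 108.85641698874136
137 161 176 168.5 100.16982293651573 106.13346094642266
138 161 177 169.0 94.95569757299862 103.76788322940708
139 161 176 168.5 97.52643727357206 103.79111429240278
140 162 176 169.0 96.64499725660822 103.4511415434837
141 162 176 169.0 93.8271953918049 103.52436307365986
142 162 175 168.5 94.69324274043807 100.86392527825328
143 163 173 168.0 93.31680098884146 98.78411732479944
144 165 171 168.0 93.151214034519 94.83135128372076
scene7 foot rows
117 347 349 348.0 102.87473939487928 105.43681489448639
118 346 349 347.5 100.53645209052091 104.53759773172148
119 346 358 352.0 100.84385278957367 106.3288098994993
120 345 358 351.5 100.95301202491126 107.1458392485392
121 345 359 352.0 101.9831654514442 110.39673600527611
122 345 359 352.0 101.25605164368567 106.89354235484134
123 345 359 352.0 101.04789893490054 107.09659749200074
124 345 359 352.0 96.58389352183254 107.02986255278823
125 345 358 351.5 96.17303202292612 106.1476172032229
126 346 358 352.0 95.80966143341756 103.24364805177235
127 347 357 352.0 94.52566068492428 102.97166514959109
128 349 355 352.0 96.26264250071576 99.06668687263434
```

View pics/z7.png

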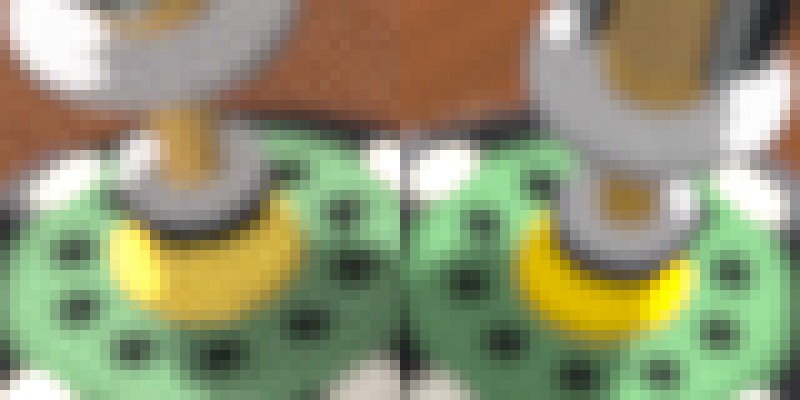

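```bash
python3 - <<'E'
from h import *
from scipy.optimize import fsolve
np.set_printoptions(precision=2,suppress=True)
D=load('side7.npz');S=load('scene7.npz')
f=lambda us,ud,z:fsolve(lambda p:[proj(S,np.array([*p,z]))[0]-us,proj(D,np.array([*p,z]))[0]-ud],[488,257])
print('foot',f(352,169,98),f(351.9,168.8,96),'pad',f(349.56,170.4,83))
# pad cols with current image? lower half of pad visible
for k,c in(('side',D),('scene',S)):
    hsv=cv2.cvtColor(c['im'],cv2.COLOR_RGB2HSV);m=cv2.inRange(hsv,(20,90,110),(34,255,255));
    b=(150,130,190,160) if k=='side' else (330,115,370,140)
    kk=np.zeros_like(m);kk[b[1]:b[3],b[0]:b[2]]=1;m*=kk;v,u=np.nonzero(m)
    print(k,[(r_,u[v==r_].min(),u[v==r_].max()) for r_ in np.unique(v)])
E
```

```text
foot [489.57 260.08] [489.   260.64] pad [488.01 257.11]
side [(np.int64(139), np.int64(177), np.int64(177)), (np.int64(140), np.int64(176), np.int64(178)), (np.int64(141), np.int64(176), np.int64(179)), (np.int64(142), np.int64(162), np.int64(179)), (np.int64(143), np.int64(161), np.int64(179)), (np.int64(144), np.int64(161), np.int64(180)), (np.int64(145), np.int64(161), np.int64(180)), (np.int64(146), np.int64(161), np.int64(179)), (np.int64(147), np.int64(161), np.int64(179)), (np.int64(148), np.int64(162), np.int64(178)), (np.int64(149), np.int64(163), np.int64(178)), (np.int64(150), np.int64(164), np.int64(176)), (np.int64(151), np.int64(166), np.int64(175)), (np.int64(152), np.int64(167), np.int64(172))]
scene [(np.int64(119), np.int64(351), np.int64(351)), (np.int64(120), np.int64(352), np.int64(353)), (np.int64(121), np.int64(344), np.int64(344)), (np.int64(122), np.int64(343), np.int64(345)), (np.int64(123), np.int64(343), np.int64(345)), (np.int64(124), np.int64(342), np.int64(345)), (np.int64(125), np.int64(341), np.int64(346)), (np.int64(126), np.int64(341), np.int64(358)), (np.int64(127), np.int64(341), np.int64(358)), (np.int64(128), np.int64(341), np.int64(358)), (np.int64(129), np.int64(342), np.int64(358)), (np.int64(130), np.int64(342), np.int64(358)), (np.int64(131), np.int64(343), np.int64(357)), (np.int64(132), np.int64(344), np.int64(356)), (np.int64(133), np.int64(346), np.int64(353)), (np.int64(134), np.int64(349), np.int64(350))]
```

Triangulated from the columns, the foot is at (489.5,260.2) and the pad at (488.0,257.1). The wrist-based target differs by about 1.4 mm, so I'll split the difference and correct by (-1.0,-2.4).

Emit:
jog_arm(moves=[{"grip": 1,"translation": [-0.0017,-0.002,0],"twist": [0,0,0]},{"grip": 1,"translation": [0,0,0],"twist": [0,0,0]},{"grip": 1,"translation": [0,0,0],"twist": [0,0,0]},{"grip": 1,"translation": [0,0,0],"twist": [0,0,0]},{"grip": 1,"translation": [0,0,0],"twist": [0,0,0]},{"grip": 1,"translation": [0,0,0],"twist": [0,0,0]}])

```text
clock: 8.63
eef_pos: [487.9, 255.9, 157.3]
tcp_rot: [3.142, 0.0, 2.053]
contact_force: [-0.3, 0.1, -3.0]
opening: 0.288
```

```bash
python3 snap.py 8 side scene;  python3 - <<'E'
from h import *
from scipy.optimize import fsolve
np.set_printoptions(precision=2,suppress=True,linewidth=160)
D=load('side8.npz');S=load('scene8.npz')
cols=[]
for c in(S,D):
    P=cloud(c);m=(P[...,2]>95)&(P[...,2]<108)&(np.hypot(P[...,0]-488,P[...,1]-257)<26);v,u=np.nonzero(m)
    L=[(u[v==r_].min()+u[v==r_].max())/2 for r_ in np.unique(v) if np.ptp(u[v==r_])>=10];cols.append(np.mean(L));print(L)
f=lambda us,ud,z:fsolve(lambda p:[proj(S,np.array([*p,z]))[0]-us,proj(D,np.array([*p,z]))[0]-ud],[488,257])
print('foot',f(*cols,98),'pad',f(349.56,170.4,83))
E
```

```text
8.6333 [487.92 255.92 157.33] [3.14 0.   2.05] [-0.34  0.06 -3.  ] 0.2879836639476791 [ 0.  0.  0. -0. -0.  0.]
[np.float64(351.0), np.float64(350.5), np.float64(350.5), np.float64(350.5), np.float64(351.0), np.float64(350.5), np.float64(350.5), np.float64(350.5), np.float64(351.0)]
[np.float64(169.5), np.float64(169.0), np.float64(169.0), np.float64(169.0), np.float64(169.5), np.float64(169.0), np.float64(169.0), np.float64(169.0), np.float64(168.5), np.float64(168.5)]
foot [487.9  257.49] pad [488.01 257.11]
```

Foot and pad now agree to about 0.4 mm. Next I'll go down slowly and feel for contact.

Emit:
jog_arm(moves=[{"grip": 1,"translation": [0,0,0.003],"twist": [0,0,0]},{"grip": 1,"translation": [0,0,0.003],"twist": [0,0,0]},{"grip": 1,"translation": [0,0,0.001],"twist": [0,0,0]},{"grip": 1,"translation": [0,0,0],"twist": [0,0,0]},{"grip": 1,"translation": [0,0,0],"twist": [0,0,0]}])

```text
clock: 9.15
eef_pos: [487.8, 255.8, 150.1]
tcp_rot: [-3.141, 0.0, 2.053]
contact_force: [-0.2, 0.3, -2.2]
opening: 0.287
```

Emit:
jog_arm(moves=[{"grip": 1,"translation": [0,0,0.001],"twist": [0,0,0]},{"grip": 1,"translation": [0,0,0],"twist": [0,0,0]}])

```text
clock: 9.32
eef_pos: [487.9, 255.9, 149.2]
tcp_rot: [-3.142, 0.0, 2.053]
contact_force: [0.3, -1.0, -2.4]
opening: 0.285
```

Emit:
jog_arm(moves=[{"grip": 1,"translation": [0,0,0.001],"twist": [0,0,0]},{"grip": 1,"translation": [0,0,0],"twist": [0,0,0]}])

```text
clock: 9.48
eef_pos: [487.9, 255.9, 148.2]
tcp_rot: [-3.142, 0.0, 2.053]
contact_force: [0.2, -0.4, -2.4]
opening: 0.286
```

Emit:
jog_arm(moves=[{"grip": 1,"translation": [0,0,0.001],"twist": [0,0,0]},{"grip": 1,"translation": [0,0,0],"twist": [0,0,0]}])

```text
clock: 9.65
eef_pos: [487.8, 255.9, 147.1]
tcp_rot: [-3.141, -0.0, 2.053]
contact_force: [0.5, -0.6, -2.5]
opening: 0.289
```

Emit:
jog_arm(moves=[{"grip": 1,"translation": [0,0,0.001],"twist": [0,0,0]},{"grip": 1,"translation": [0,0,0],"twist": [0,0,0]}])

```text
clock: 9.82
eef_pos: [488.0, 256.0, 146.4]
tcp_rot: [3.141, 0.0, 2.053]
contact_force: [0.7, 0.1, -0.3]
opening: 0.286
```

Emit:
jog_arm(moves=[{"grip": 1,"translation": [0,0,0.001],"twist": [0,0,0]},{"grip": 1,"translation": [0,0,0],"twist": [0,0,0]}])

```text
clock: 9.98
eef_pos: [488.2, 256.0, 145.7]
tcp_rot: [3.141, 0.0, 2.053]
contact_force: [-0.7, -0.9, 3.4]
opening: 0.287
```

Emit:
jog_arm(moves=[{"grip": 1,"translation": [0,0,0.001],"twist": [0,0,0]},{"grip": 1,"translation": [0,0,0],"twist": [0,0,0]}])

```text
clock: 10.15
eef_pos: [488.4, 256.1, 144.9]
tcp_rot: [3.14, 0.0, 2.053]
contact_force: [-0.1, 0.5, 5.7]
opening: 0.289
```

Contact came at TCP z≈146.6. I'll keep going in 1 mm steps through the clips.

Emit:
jog_arm(moves=[{"grip": 1,"translation": [0,0,0.001],"twist": [0,0,0]},{"grip": 1,"translation": [0,0,0],"twist": [0,0,0]}])

```text
clock: 10.32
eef_pos: [488.0, 256.0, 143.4]
tcp_rot: [3.141, -0.0, 2.053]
contact_force: [-0.2, 0.0, 0.4]
opening: 0.286
```

Emit:
jog_arm(moves=[{"grip": 1,"translation": [0,0,0.001],"twist": [0,0,0]},{"grip": 1,"translation": [0,0,0],"twist": [0,0,0]}])

```text
clock: 10.48
eef_pos: [487.5, 255.7, 141.7]
tcp_rot: [-3.141, 0.0, 2.053]
contact_force: [-0.2, 0.3, -3.0]
opening: 0.289
```

Emit:
jog_arm(moves=[{"grip": 1,"translation": [0,0,0.001],"twist": [0,0,0]},{"grip": 1,"translation": [0,0,0],"twist": [0,0,0]}])

```text
clock: 10.65
eef_pos: [487.6, 255.7, 140.8]
tcp_rot: [-3.141, 0.0, 2.053]
contact_force: [0.3, 0.4, -2.9]
opening: 0.286
```

Emit:
jog_arm(moves=[{"grip": 1,"translation": [0,0,0.001],"twist": [0,0,0]},{"grip": 1,"translation": [0,0,0],"twist": [0,0,0]}])

```text
clock: 10.82
eef_pos: [487.8, 255.8, 140.0]
tcp_rot: [-3.141, 0.0, 2.053]
contact_force: [0.7, 1.3, -2.5]
opening: 0.287
```

The cover snapped away and the force fell back to the press's weight alone. Now I'll go down to the seated pad.

Emit:
jog_arm(moves=[{"grip": 1,"translation": [0,0,0.001],"twist": [0,0,0]},{"grip": 1,"translation": [0,0,0],"twist": [0,0,0]}])

```text
clock: 10.98
eef_pos: [487.9, 255.9, 139.4]
tcp_rot: [3.142, -0.0, 2.053]
contact_force: [-0.7, 0.0, 0.7]
opening: 0.289
```

Emit:
jog_arm(moves=[{"grip": 1,"translation": [0,0,0.0007],"twist": [0,0,0]},{"grip": 1,"translation": [0,0,0],"twist": [0,0,0]}])

```text
clock: 11.15
eef_pos: [488.0, 256.0, 139.1]
tcp_rot: [3.141, 0.0, 2.053]
contact_force: [-2.5, -1.2, 6.2]
opening: 0.287
```

Emit:
jog_arm(moves=[{"grip": 1,"translation": [0,0,0.0007],"twist": [0,0,0]},{"grip": 1,"translation": [0,0,0],"twist": [0,0,0]}])

```text
clock: 11.32
eef_pos: [488.1, 256.0, 138.9]
tcp_rot: [3.141, -0.0, 2.053]
contact_force: [-4.0, -2.1, 9.7]
opening: 0.284
```

Emit:
jog_arm(moves=[{"grip": 1,"translation": [0,0,0.0007],"twist": [0,0,0]},{"grip": 1,"translation": [0,0,0],"twist": [0,0,0]}])

```text
clock: 11.48
eef_pos: [488.1, 256.0, 138.7]
tcp_rot: [3.141, 0.0, 2.053]
contact_force: [-5.1, -2.1, 15.5]
opening: 0.28
```

Emit:
jog_arm(moves=[{"grip": 1,"translation": [0,0,0],"twist": [0,0,0]},{"grip": 1,"translation": [0,0,0],"twist": [0,0,0]},{"grip": 1,"translation": [0,0,0],"twist": [0,0,0]}])

```text
clock: 11.73
eef_pos: [488.1, 256.0, 138.7]
tcp_rot: [3.141, 0.0, 2.053]
contact_force: [-4.8, -1.7, 15.7]
opening: 0.282
```

The push is steady at about 18 N (15.7 plus the 2.6 N press weight). I'll hold it there.

Emit:
jog_arm(moves=[{"grip": 1,"translation": [0,0,0],"twist": [0,0,0]},{"grip": 1,"translation": [0,0,0],"twist": [0,0,0]},{"grip": 1,"translation": [0,0,0],"twist": [0,0,0]},{"grip": 1,"translation": [0,0,0],"twist": [0,0,0]},{"grip": 1,"translation": [0,0,0],"twist": [0,0,0]},{"grip": 1,"translation": [0,0,0],"twist": [0,0,0]},{"grip": 1,"translation": [0,0,0],"twist": [0,0,0]},{"grip": 1,"translation": [0,0,0],"twist": [0,0,0]}])

```text
clock: 12.4
eef_pos: [488.1, 256.0, 138.7]
tcp_rot: [3.141, 0.0, 2.053]
contact_force: [-5.4, -2.9, 14.8]
opening: 0.28
```

Emit:
jog_arm(moves=[{"grip": 1,"translation": [0,0,0],"twist": [0,0,0]},{"grip": 1,"translation": [0,0,0],"twist": [0,0,0]},{"grip": 1,"translation": [0,0,0],"twist": [0,0,0]},{"grip": 1,"translation": [0,0,0],"twist": [0,0,0]},{"grip": 1,"translation": [0,0,0],"twist": [0,0,0]},{"grip": 1,"translation": [0,0,0],"twist": [0,0,0]},{"grip": 1,"translation": [0,0,0],"twist": [0,0,0]},{"grip": 1,"translation": [0,0,0],"twist": [0,0,0]}])

```text
clock: 13.07
eef_pos: [488.1, 256.0, 138.7]
tcp_rot: [3.141, 0.0, 2.053]
contact_force: [-4.2, -2.4, 14.8]
opening: 0.286
```

```bash
python3 snap.py 9 side wrist; python3 -c "
import cv2
a=cv2.imread('pics/side9.png')[110:190,120:220];cv2.imwrite('pics/l9.png',cv2.resize(a,None,fx=6,fy=6))"
```

```text
13.0667 [488.11 256.01 138.66] [3.14 0.   2.05] [-4.16 -2.39 14.83] 0.2863111006260873 [ 0.  0. -0. -0. -0.  0.]
```

View pics/l9.png

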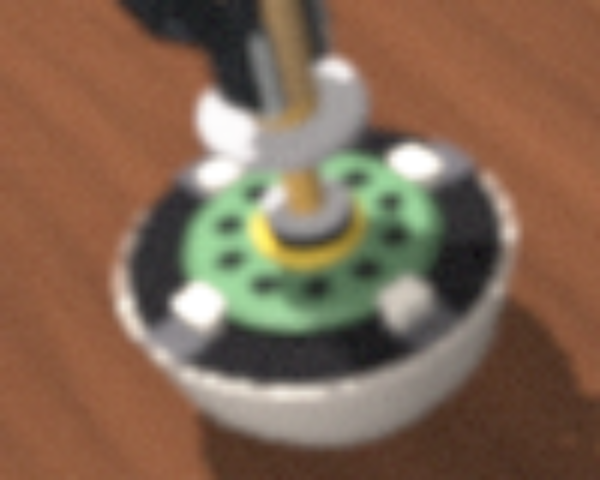

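The foot sits squarely on the pad with the clips over the cover. The reading settled at about 17.5 N, so I'll add a hair and hold one more full second.

Emit:
jog_arm(moves=[{"grip": 1,"translation": [0,0,0.0001],"twist": [0,0,0]},{"grip": 1,"translation": [0,0,0],"twist": [0,0,0]},{"grip": 1,"translation": [0,0,0],"twist": [0,0,0]},{"grip": 1,"translation": [0,0,0],"twist": [0,0,0]},{"grip": 1,"translation": [0,0,0],"twist": [0,0,0]},{"grip": 1,"translation": [0,0,0],"twist": [0,0,0]},{"grip": 1,"translation": [0,0,0],"twist": [0,0,0]}])

```text
clock: 13.75
eef_pos: [488.1, 256.0, 138.6]
tcp_rot: [3.141, 0.0, 2.053]
contact_force: [-5.6, -2.7, 16.3]
opening: 0.287
```

Emit:
jog_arm(moves=[{"grip": 1,"translation": [0,0,0],"twist": [0,0,0]},{"grip": 1,"translation": [0,0,0],"twist": [0,0,0]},{"grip": 1,"translation": [0,0,0],"twist": [0,0,0]},{"grip": 1,"translation": [0,0,0],"twist": [0,0,0]},{"grip": 1,"translation": [0,0,0],"twist": [0,0,0]},{"grip": 1,"translation": [0,0,0],"twist": [0,0,0]},{"grip": 1,"translation": [0,0,0],"twist": [0,0,0]},{"grip": 1,"translation": [0,0,0],"twist": [0,0,0]}])

```text
clock: 14.42
eef_pos: [488.1, 256.0, 138.6]
tcp_rot: [3.141, 0.0, 2.053]
contact_force: [-6.2, -1.9, 15.8]
opening: 0.287
```

Emit:
jog_arm(moves=[{"grip": 1,"translation": [0,0,-0.002],"twist": [0,0,0]},{"grip": 1,"translation": [0,0,-0.003],"twist": [0,0,0]},{"grip": 1,"translation": [0,0,-0.01],"twist": [0,0,0]},{"grip": 1,"translation": [0,0,-0.02],"twist": [0,0,0]},{"grip": 1,"translation": [0,0,-0.018],"twist": [0,0,0]},{"grip": 1,"translation": [0,0,0],"twist": [0,0,0]},{"grip": 1,"translation": [0,0,0],"twist": [0,0,0]},{"grip": 1,"translation": [0,0,0],"twist": [0,0,0]}])

```text
clock: 15.08
eef_pos: [487.5, 255.7, 189.5]
tcp_rot: [-3.141, 0.0, 2.053]
contact_force: [-0.1, -0.4, -2.7]
opening: 0.29
```

```bash
python3 snap.py 10 side scene wrist; python3 - <<'E'
from h import *
from scipy.spatial.transform import Rotation as Ro
np.set_printoptions(precision=2,suppress=True)
a=[cv2.resize(cv2.imread(f'pics/{k}10.png')[y:y+100,x:x+120],(400,333)) for k,x,y in(('side',110,90),('scene',290,70))]
cv2.imwrite('pics/l10.png',np.hstack(a))
for k,b in(('side10',(150,130,190,165)),('scene10',(330,110,370,140))):
    c=load(k+'.npz');P=cloud(c);hsv=cv2.cvtColor(c['im'],cv2.COLOR_RGB2HSV)
    for n,lo,hi in(('pad',(24,100,110),(34,255,255)),('green',(40,40,40),(90,255,255))):
        m=cv2.inRange(hsv,lo,hi);q=P[(m>0)&(np.hypot(P[...,0]-488,P[...,1]-257)<(15 if n=='pad' else 42))&(P[...,2]<100)];print(k,n,len(q),np.median(q[:,2]))
W=load('wrist10.npz');P=cloud(W);Rt=Ro.from_euler('xyz',W['rot']).as_matrix();T=(P-W['eef'])@Rt
hsv=cv2.cvtColor(W['im'],cv2.COLOR_RGB2HSV);b=np.zeros((384,512),bool);b[180:290,200:312]=1
q=T[b&(hsv[...,1]<40)&(hsv[...,2]>120)&(abs(T[...,2]-9)<6)];hh=cv2.convexHull(q[:,:2].astype(np.float32))[:,0]
s=np.linalg.lstsq(np.c_[2*hh,np.ones(len(hh))],(hh**2).sum(1),rcond=None)[0];print('flange',np.median(q[:,2]),s[:2])
E
python3 -c "
from h import *
plan(491.6,-136.6,191,1.303,14,2.053,np.array([488,255.9,191]))"|sed 's/np.float64//g'
```

```text
15.0833 [487.5  255.7  189.47] [-3.14  0.    2.05] [-0.11 -0.45 -2.75] 0.2897296685248342 [ 0.    0.01  0.01 -0.    0.   -0.  ]
side10 pad 98 74.77530240951455
side10 green 521 69.64038652335324
scene10 pad 101 76.47942287822443
scene10 green 496 71.58572183641574
flange 9.660821824422278 [ 2.16 -0.64]
[(-25.0), (-12.8), (-0.0)] 0.0536
[(-25.6), (-11.4), (-0.0)] 0.0536
[(-26.2), (-10.0), (-0.0)] 0.0536
[(-26.7), (-8.6), (-0.0)] 0.0536
[(-27.1), (-7.2), (-0.0)] 0.0536
[(-27.4), (-5.7), (-0.0)] 0.0536
[(-27.7), (-4.2), (-0.0)] 0.0536
[(-27.9), (-2.7), (-0.0)] 0.0536
[(-28.0), (-1.2), (-0.0)] 0.0536
[(-28.0), (0.3), (-0.0)] 0.0536
[(-28.0), (1.8), (-0.0)] 0.0536
[(-27.8), (3.3), (-0.0)] 0.0536
[(-27.6), (4.7), (-0.0)] 0.0536
[(-27.3), (6.2), (-0.0)] 0.0536
```

View pics/l10.png

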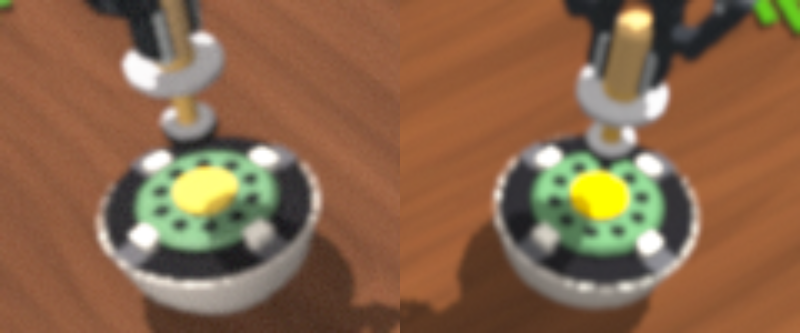

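The cover is home: the pad is now at z≈75.6 (mean of two views), against about 83 before, and it is level under the four clips. I'll carry the press back.

Emit:
jog_arm(moves=[{"grip": 1,"translation": [-0.025,-0.0128,0],"twist": [0,0,0.0536]},{"grip": 1,"translation": [-0.0256,-0.0114,0],"twist": [0,0,0.0536]},{"grip": 1,"translation": [-0.0262,-0.01,0],"twist": [0,0,0.0536]},{"grip": 1,"translation": [-0.0267,-0.0086,0],"twist": [0,0,0.0536]},{"grip": 1,"translation": [-0.0271,-0.0072,0],"twist": [0,0,0.0536]},{"grip": 1,"translation": [-0.0274,-0.0057,0],"twist": [0,0,0.0536]},{"grip": 1,"translation": [-0.0277,-0.0042,0],"twist": [0,0,0.0536]},{"grip": 1,"translation": [-0.0279,-0.0027,0],"twist": [0,0,0.0536]},{"grip": 1,"translation": [-0.028,-0.0012,0],"twist": [0,0,0.0536]},{"grip": 1,"translation": [-0.028,0.0003,0],"twist": [0,0,0.0536]}])

```text
clock: 16.07
eef_pos: [490.1, -25.7, 189.4]
tcp_rot: [-3.14, 0.0, 1.515]
contact_force: [0.2, 0.2, -2.5]
opening: 0.286
```

Emit:
jog_arm(moves=[{"grip": 1,"translation": [-0.028,0.0018,0],"twist": [0,0,0.0536]},{"grip": 1,"translation": [-0.0278,0.0033,0],"twist": [0,0,0.0536]},{"grip": 1,"translation": [-0.0276,0.0047,0],"twist": [0,0,0.0536]},{"grip": 1,"translation": [-0.0273,0.0062,0],"twist": [0,0,0.0536]},{"grip": 1,"translation": [0,0,0],"twist": [0,0,0]},{"grip": 1,"translation": [0,0,0],"twist": [0,0,0]},{"grip": 1,"translation": [0,0,0],"twist": [0,0,0]},{"grip": 1,"translation": [0,0,0],"twist": [0,0,0]},{"grip": 1,"translation": [0,0,0],"twist": [0,0,0]},{"grip": 1,"translation": [0,0,0],"twist": [0,0,0]}])

```text
clock: 16.9
eef_pos: [491.8, -135.6, 190.0]
tcp_rot: [-3.141, -0.0, 1.304]
contact_force: [-0.4, -1.2, -3.1]
opening: 0.283
```

```bash
python3 snap.py 11 wrist side scene
```

```text
16.9 [ 491.85 -135.59  190.02] [-3.14 -0.    1.3 ] [-0.41 -1.18 -3.07] 0.28319647440084306 [-0.  0. -0.  0. -0. -0.]
```

View pics/wrist11.png

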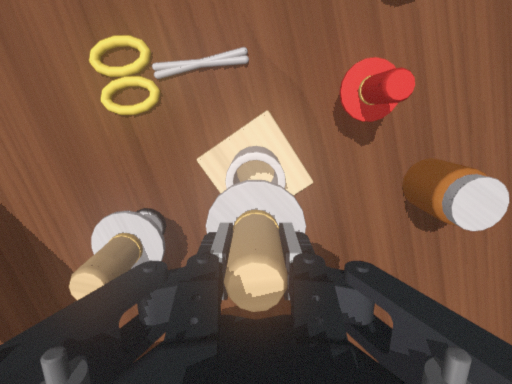

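The view matches the one right after lifting, with the tube at (255,175). I'll correct 1.1 mm and lower the press with a force check just inside the tube.

Emit:
jog_arm(moves=[{"grip": 1,"translation": [-0.0011,0,0.01],"twist": [0,0,0]},{"grip": 1,"translation": [0,0,0.02],"twist": [0,0,0]},{"grip": 1,"translation": [0,0,0.02],"twist": [0,0,0]},{"grip": 1,"translation": [0,0,0.01],"twist": [0,0,0]},{"grip": 1,"translation": [0,0,0],"twist": [0,0,0]},{"grip": 1,"translation": [0,0,0.004],"twist": [0,0,0]},{"grip": 1,"translation": [0,0,0.004],"twist": [0,0,0]},{"grip": 1,"translation": [0,0,0.004],"twist": [0,0,0]},{"grip": 1,"translation": [0,0,0],"twist": [0,0,0]}])

```text
clock: 17.8
eef_pos: [491.6, -137.5, 117.9]
tcp_rot: [3.141, 0.0, 1.303]
contact_force: [-0.5, -0.2, -2.6]
opening: 0.289
```

```bash
python3 snap.py 12 side scene; python3 - <<'E'
from h import *
a=[cv2.resize(cv2.imread(f'pics/{k}12.png')[y:y+100,x:x+120],(400,333)) for k,x,y in(('side',240,220),('scene',145,145))]
cv2.imwrite('pics/l12.png',np.hstack(a))
E
```

```text
17.8 [ 491.58 -137.5   117.93] [3.14 0.   1.3 ] [-0.53 -0.23 -2.57] 0.28864401743406615 [-0.   -0.01 -0.   -0.    0.02  0.  ]
```

View pics/l12.png

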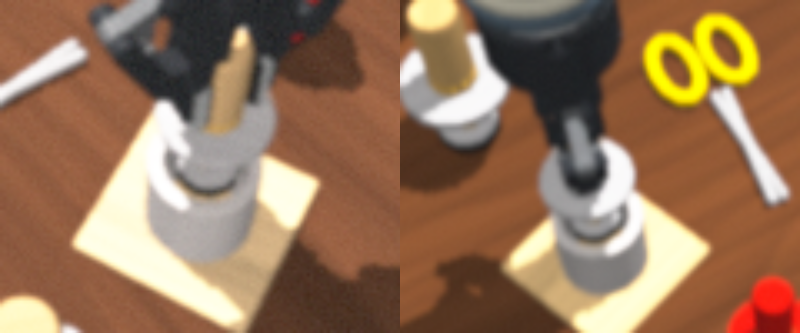

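The foot is inside the tube without contact. I'll shift 0.8 mm back and go on down.

Emit:
jog_arm(moves=[{"grip": 1,"translation": [0.0008,0,0.004],"twist": [0,0,0]},{"grip": 1,"translation": [0,0,0.01],"twist": [0,0,0]},{"grip": 1,"translation": [0,0,0.01],"twist": [0,0,0]},{"grip": 1,"translation": [0,0,0.01],"twist": [0,0,0]},{"grip": 1,"translation": [0,0,0.004],"twist": [0,0,0]},{"grip": 1,"translation": [0,0,0],"twist": [0,0,0]},{"grip": 1,"translation": [0,0,0],"twist": [0,0,0]}])

```text
clock: 18.48
eef_pos: [491.5, -136.6, 79.5]
tcp_rot: [-3.14, -0.0, 1.303]
contact_force: [-0.2, 0.3, -2.5]
opening: 0.283
```

Emit:
jog_arm(moves=[{"grip": 1,"translation": [0,0,0.001],"twist": [0,0,0]},{"grip": 1,"translation": [0,0,0.001],"twist": [0,0,0]},{"grip": 1,"translation": [0,0,0],"twist": [0,0,0]}])

```text
clock: 18.73
eef_pos: [491.9, -136.8, 78.2]
tcp_rot: [3.141, 0.0, 1.303]
contact_force: [0.2, 0.6, -3.3]
opening: 0.287
```

Emit:
jog_arm(moves=[{"grip": 1,"translation": [0,0,0.001],"twist": [0,0,0]},{"grip": 1,"translation": [0,0,0],"twist": [0,0,0]}])

```text
clock: 18.9
eef_pos: [491.8, -136.7, 77.2]
tcp_rot: [3.141, 0.0, 1.303]
contact_force: [-0.7, 0.3, -1.6]
opening: 0.284
```

Emit:
jog_arm(moves=[{"grip": 1,"translation": [0,0,0.001],"twist": [0,0,0]},{"grip": 1,"translation": [0,0,0],"twist": [0,0,0]}])

```text
clock: 19.07
eef_pos: [491.7, -136.7, 76.0]
tcp_rot: [-3.142, 0.0, 1.303]
contact_force: [-0.6, 0.7, -2.1]
opening: 0.286
```

Emit:
jog_arm(moves=[{"grip": 1,"translation": [0,0,0.0005],"twist": [0,0,0]},{"grip": 1,"translation": [0,0,0],"twist": [0,0,0]}])

```text
clock: 19.23
eef_pos: [491.8, -136.7, 75.8]
tcp_rot: [3.141, -0.0, 1.303]
contact_force: [-1.9, 0.3, 1.4]
opening: 0.289
```

Emit:
jog_arm(moves=[{"grip": 1,"translation": [0,0,0.0005],"twist": [0,0,0]},{"grip": 1,"translation": [0,0,0],"twist": [0,0,0]}])

```text
clock: 19.4
eef_pos: [491.8, -136.7, 75.7]
tcp_rot: [3.142, -0.0, 1.303]
contact_force: [-3.6, 1.8, 8.7]
opening: 0.285
```

The press is seated on the rim: contact at TCP z≈75.8, as at pick-up. I'll ease off and release.

Emit:
jog_arm(moves=[{"grip": 1,"translation": [0,0,-0.0005],"twist": [0,0,0]},{"grip": 0.3,"translation": [0,0,0],"twist": [0,0,0]},{"grip": 0,"translation": [0,0,0],"twist": [0,0,0]},{"grip": -0.5,"translation": [0,0,0],"twist": [0,0,0]},{"grip": -1,"translation": [0,0,0],"twist": [0,0,0]},{"grip": -1,"translation": [0,0,0],"twist": [0,0,0]},{"grip": -1,"translation": [0,0,0],"twist": [0,0,0]},{"grip": -1,"translation": [0,0,0],"twist": [0,0,0]}])

```text
clock: 20.07
eef_pos: [491.8, -136.7, 75.6]
tcp_rot: [3.142, 0.0, 1.303]
contact_force: [0.7, -0.7, 0.4]
opening: 1.001
```

```bash
python3 snap.py 13 wrist
```

```text
20.0667 [ 491.81 -136.72   75.57] [3.14 0.   1.3 ] [ 0.73 -0.65  0.36] 1.001024792755022 [ 0.  0.  0.  0.  0. -0.]
```

View pics/wrist13.png

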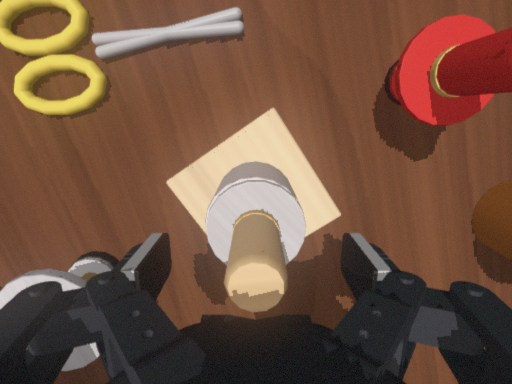

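The jaws are clear on both sides of the handle at (256,270), and the press stands upright. I'll retreat straight up.

Emit:
jog_arm(moves=[{"grip": -1,"translation": [0,0,-0.01],"twist": [0,0,0]},{"grip": -1,"translation": [0,0,-0.02],"twist": [0,0,0]},{"grip": -1,"translation": [0,0,-0.03],"twist": [0,0,0]},{"grip": -1,"translation": [0,0,-0.035],"twist": [0,0,0]},{"grip": -1,"translation": [0,0,-0.035],"twist": [0,0,0]},{"grip": -1,"translation": [0,0,-0.035],"twist": [0,0,0]},{"grip": -1,"translation": [0,0,0],"twist": [0,0,0]},{"grip": -1,"translation": [0,0,0],"twist": [0,0,0]},{"grip": -1,"translation": [0,0,0],"twist": [0,0,0]},{"grip": -1,"translation": [0,0,0],"twist": [0,0,0]}])

```text
clock: 20.95
eef_pos: [490.9, -136.5, 239.6]
tcp_rot: [-3.14, -0.0, 1.303]
contact_force: [-0.1, 1.0, -0.1]
opening: 0.999
```

```bash
python3 snap.py 14 wrist side scene; python3 - <<'E'
from h import *
np.set_printoptions(precision=1,suppress=True)
W=load('wrist14.npz');P=cloud(W);Q=P[110:230,200:310].reshape(-1,3)
for lo,hi in((118,126),(62,70)):
    q=Q[(Q[:,2]>lo)&(Q[:,2]<hi)];c,rr=cv2.minEnclosingCircle(q[:,:2].astype(np.float32));print(lo,len(q),np.median(q[:,2]),c,rr)
cv2.imwrite('pics/l14.png',np.hstack([cv2.resize(cv2.imread(f'pics/{k}14.png'),(400,300)) for k in('side','scene')]))
E
```

```text
20.95 [ 490.88 -136.45  239.59] [-3.14 -0.    1.3 ] [-0.07  0.98 -0.13] 0.9989775382550615 [-0.    0.01  0.    0.   -0.    0.  ]
118 543 122.44047552797107 (491.5064392089844, -135.4842987060547) 12.897167205810547
62 1241 66.59497704820066 (491.4475402832031, -135.60586547851562) 28.910675048828125
```

View pics/l14.png

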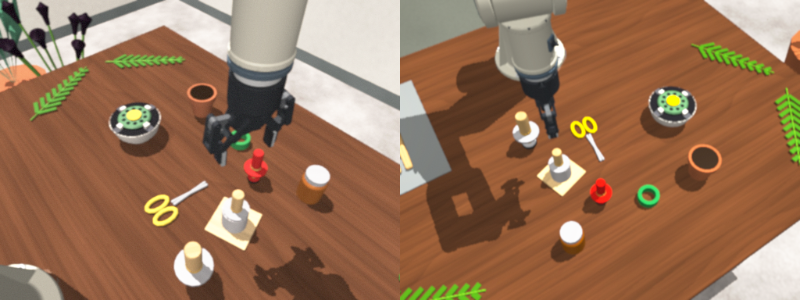

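The press is upright: handle top and flange are both centred at (491.5,-135.5), at z 122.4 and 66.6. Everything else is where it was and the robot is clear, so I'm handing in.

```bash
python3 -c "
from rig import r
print(r.sign_off())"
```

```text
the job is handed in; nothing more can be done
None
```

The cover is clicked home in all four clips and bedded, and the press is hanging upright in its holder again, released. I handed the job in at about 21 s.

- **Pressing:** The touch came at TCP z≈146.6 and the cover snapped home, with the highest reading during the snap about 8 N of push. I then leaned on it for about 2.9 s at 17.5–19 N (reading plus about 2.6 N press weight). The highest push I read was about 19 N, but readings came only at the end of each move. A side force of about 6 N built up while leaning.
- **Cover:** Afterwards the pad top measured about 75.6 mm (74.8 and 76.5 in the two views), against 75.5 mm when fully home. It looked level, with the clips over its edge.
- **Press:** Its handle top and flange are centred on the same axis, at (491.5, -135.5), within about 0.5 mm of where it started. Their heights are 122.4 and 66.6 mm, against nominal 122 and 66. In the last views the bystanders look unmoved, and the arm is clear.
- **Disagreement:** The wrist camera and the two outside cameras differed by about 1.4 mm on where the pad was relative to the foot. I split the difference, and a re-check from the outside views put the foot within 0.4 mm of the pad centre.

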